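# Trip the lathe headstock's drive cover with the knockout rod

### The job

Open the drive cover of the lathe headstock to get at the pulleys: take the long knockout rod out of the tool stand, put it down the open round hole in the top of the headstock and push until the hidden spring catch lets go and the cover springs open. Then let go of the rod and leave it standing in the hole, as a sign that the machine is open.

Things in the scene. Friction and masses are not known exactly. Their poses are not given: they have to be found in the camera images.
- knockout_rod: Longest of the three loose tools standing in the stand: steel rod 10 mm thick, 105 mm long, under a round wooden handle 34 mm thick, 60 mm long; about 0.1 kg. Origin: lower tip; z runs up the rod (handle at z 105 to 165 mm). Tip starts 8 mm above the bench; leans up to 5 degrees. Not wanted: the short punch (like handle, 40 mm shaft) and the chuck key (steel cross-bar on top).
- tool_stand: Fixed wooden block 70 (x) x 230 (y) x 60 (z) mm with three holes, 15 mm wide and 52 mm deep, in a row at y = -75, 0, +75 mm, each holding one tool upright, in any order. Origin: centre of its underside on the bench. Fingers that close along its x axis stay clear of the neighbouring tools. No tool top is over 175 mm above the bench.
- access_hole (a point): Centre of the mouth of the open hole, 30 mm wide, in the headstock's top, 150 mm above the bench; z up. Straight down, 45 mm below the mouth, is the catch's flat plunger: sprung (2 N to start, 5 N at 15 mm) and damped. It lets go when pushed 10 to 12 mm and stops dead at 18 mm; let up, it rises and lifts the rod. Also on top, over 60 mm away: a closed cap and a red lever, 40 mm high.
- cover (a joint): Dark steel drive cover, 156 mm wide, 108 high, hinged at its lower edge on the headstock's -x face (axes of access_hole). 0 rad = shut, held by the catch; tripped, it springs out and down to about 1.3 rad, sweeping 120 mm. Headstock: bolted grey housing 170 (x) x 200 (y) x 150 mm, centred under the hole, with a round faceplate sticking out 30 mm at -y.
There are look-alikes about, which are no part of the job. Leave any green or orange look-alike of the knockout_rod alone.

How it is judged:
By the outcome, as a careful person would: the job done as asked, in the order asked, and still so for the second after the job is handed in, with the robot touching nothing.
It also fails if it takes over 45 s, if anything falls off the work surface, if the arm or the gripper's body presses on something with over 40 N, if the wrist force passes 120 N, or if a joint passes its speed limit or range.

### The arm

A 6-joint arm with a two-finger parallel gripper is mounted at the origin on the work surface. World frame = base frame: x ahead of the robot, y to its left, z up, the work surface at z = 0. Lengths are in m, angles in rad, forces in N, time in s.
With the tool pointing down it reaches from about 0.325 to 0.9 m from the base axis. Payload 6.1 kg.
Tool frame: the origin (TCP) lies between the finger pads; the fingertips stand 14 mm ahead of it and the grasp point (between the pads) lies 5 mm behind it; z points along the fingers, y is the line along which they close (so a half turn about z gives the same grasp; the last joint's range is limited). The gripper opens to 85 mm and grips with 20 to 120 N. Pads are 22 mm wide; open, the fingers measure 114 mm over their backs; the gripper's body (76 mm by 85 mm) begins 54 mm behind the grasp point. The pads swing forward as they close: fully open they stand 13 mm farther back than shut.
Start: joints at [0.996, 0.22, 1.526, -0, 1.395, -0.126], TCP at [0.271, 0.563, 0.206] pointing down, gripper open.
Joint ranges: [-2.98, 2.98], [-0.91, 2.08], [0.09, 2.57], [-1.24, 4.39], [0.2, 2.65], [-2.68, 2.68]. Speed limits (rad/s): [2.57, 2.57, 3.01, 3.14, 3.14, 3.14].

### API

Orientations are given as a unit quaternion [w, x, y, z].
In Python, from plant import robot, vision gives the robot as it stands.
- The arm moves only by the shell command python3 -m crank 'ROWS'. ROWS is text: rows parted by semicolons, each of 7 numbers parted by spaces: the opening in per cent of the stroke, from 0 (shut) to 100 (fully open), then the shift along the world's x, y, z in cm, then the turn, a rotation vector about the world's x, y, z in rad. A call has 1 to 8 rows; each row shifts and turns the commanded pose from where the row before left it; what a row does not reach is not made up. A row lasts 1/12 s, in which the tool goes at most 41.7 mm and 7.16 degrees, less where a joint would pass 70% of its speed; a pose out of reach is approached as far as the arm can. A call is refused whole if a number of a shift passes 4.17 or a number of a turn 0.125, either way. A call with a gripper value outside its range is refused whole. The fingers move at their own pace and stop on an object; the grip force is fixed at half the most. Time passes only in rows, so rows that do not move let the fingers close. It gives the time, the measured TCP pose, the force, the opening and the grip force at its end, in the units of the state.
- robot.observe(): the state, without advancing time (a new reading comes with each control period).
- vision.grab_frame(name): name is "side" or "top" or "wrist"; returns a dict with "frame" (420x560x3 uint8, red, green, blue), "range_z" (420x560 float32, m along the optical axis (not along the pixel's ray), 0 where there is no reading), "fx", "fy", "cx", "cy" (pixels), "R" (3x3) and "t" (3): a world point X has camera coordinates R X + t; the wrist camera has in their place "T_tool_cam" (4x4, takes a point from camera to tool coordinates, whose origin is the TCP and whose axes are the flange's). Camera axes: x right, y down, z forward; pixel columns grow to the right and rows downward; lengths in m; the calibration is good to about 2 mm. A picture is of the moment at which its call begins: read the wrist's pose just before it.
- robot.finish_job(): hands the job in; it is judged then, once.
The state is a dict: "clock": time; "q": joint angles; "dq": joint speeds; "effort": joint torques, N m; "tcp_pos": TCP position; "tcp_rot": TCP orientation; "wrist_force": force on the tool from outside, world axes, zero at the start; "ft_torque": the same for the moment, N m; "finger_gap": finger opening in m; "finger_force": force on a finger pad.
Only numpy, scipy, OpenCV 4.12 (cv2) and the standard library are available. Lean on these libraries where they do the work, as an engineer would, in place of code of your own. Each camera call takes 0.05 s, during which the arm holds its last target. There are 200 camera calls.

## Working session

There is one attempt and no reset: what is moved stays moved. The work goes in short steps, Python scripts to look and compute and a shell command to move; the robot and the scene stay as the last step left them, time stands still between calls to the robot, and variables do not carry over. Pictures are saved under pics/ and viewed, at most 10 in all, crops included, and the job is handed in when it is done.

```bash
ls; mkdir -p pics; cat > h.py <<'E'
import numpy as np, cv2
from plant import robot, vision
def grab(n):
    f=vision.grab_frame(n); np.savez(f'pics/{n}.npz',**{k:v for k,v in f.items()}); return f
def world(f):
    z=f['range_z']; v,u=np.mgrid[:z.shape[0],:z.shape[1]]
    P=np.stack([(u-f['cx'])/f['fx']*z,(v-f['cy'])/f['fy']*z,z],-1)
    return (P-f['t'])@f['R']
def save(f,name): cv2.imwrite('pics/'+name,np.ascontiguousarray(f['frame'][:,:,::-1]))
E
python3 - <<'E'
from h import *
a=grab('top');b=grab('side')
im=np.vstack([a['frame'],b['frame']]) 
cv2.imwrite('pics/a.png',a['frame'][:,:,::-1].copy());cv2.imwrite('pics/b.png',b['frame'][:,:,::-1].copy())
print(robot.observe())
E
```

```text
pics
{'clock': 0.1, 'q': array([ 9.95908334e-01,  2.21149460e-01,  1.52748603e+00, -3.34722080e-06,
        1.39470973e+00, -1.26073547e-01]), 'dq': array([ 0.00077404, -0.00198074, -0.00148696, -0.0003603 ,  0.0003469 ,
        0.00066739]), 'effort': array([ 1.44599911e-03, -4.98236525e+01, -3.90550518e+01, -1.51013655e-04,
        5.72259902e-03, -2.70348522e-05]), 'tcp_pos': array([0.27085496, 0.5626113 , 0.20541297]), 'tcp_rot': array([-2.99324662e-04,  2.22528115e-01,  9.74925879e-01, -8.23579490e-04]), 'wrist_force': array([0.39573775, 0.48101152, 0.22496948]), 'ft_torque': array([-0.03997139, -0.02460541, -0.00067278]), 'finger_force': 0.0, 'finger_gap': 0.08544899317257725}
```

View pics/a.png

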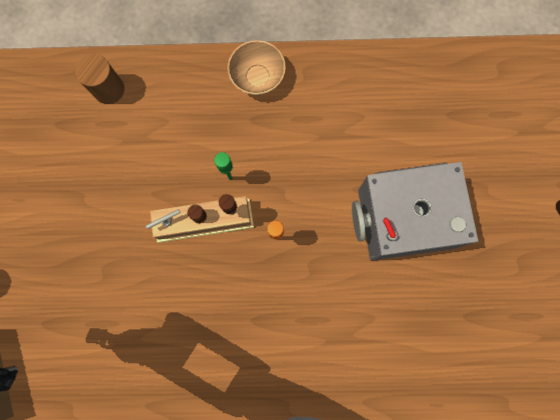

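View pics/b.png

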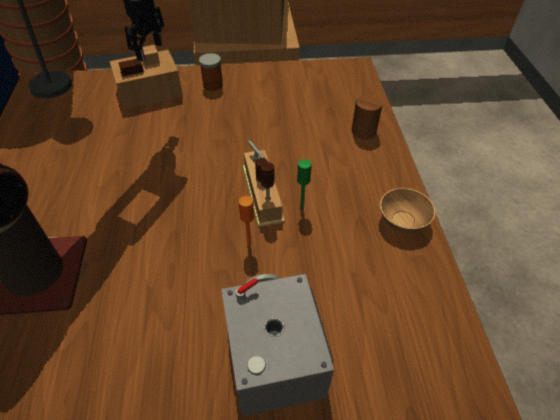

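The top view shows the stand with the chuck key at (163,219) and two brown handles at (196,214) and (227,204). The green look-alike is at (223,160), the orange one at (276,229), the access hole at (422,207), the cap at (458,225) and the lever at (390,230). The side view shows a handle at (266,172) with its shaft visible. Next I measure the handle-top heights and crop the two handles.

```bash
python3 - <<'E'
from h import *
np.set_printoptions(precision=4,suppress=True)
a=dict(np.load('pics/top.npz'));b=dict(np.load('pics/side.npz'))
W=world(a);S=world(b)
# handle tops from top cam
f=a['frame'].astype(int)
for n,(u,v) in dict(key=(163,219),h1=(196,214),h2=(227,204),green=(223,160),orange=(276,229),hole=(422,207),cap=(458,225)).items():
    w=W[v-14:v+15,u-14:u+15].reshape(-1,3); zt=np.percentile(w[:,2],99)
    t=w[w[:,2]>zt-.012] 
    print(n,W[v,u],'top',np.median(t,0),len(t), t[:,2].max())
# stand top
m=(abs(W[...,2]-.06)<.006); m[:, :140]=0; m[:,262:]=0; m[:190]=0; m[250:]=0
r=cv2.minAreaRect(W[m][:,:2].astype(np.float32)*1000); print('stand',r)
m=(abs(W[...,2]-.15)<.006); m[:,:350]=0; m[:150]=0
print('head',cv2.minAreaRect(W[m][:,:2].astype(np.float32)*1000),W[m][:,2].mean())
# hole: dark/deep pixels enclosed by top
sub=(W[...,2]<.135)|(a['range_z']==0); k=np.zeros_like(sub);k[195:220,408:436]=sub[195:220,408:436]
v,u=np.nonzero(k);print('holepx',u.mean(),v.mean(),len(u),u.min(),u.max(),v.min(),v.max())
def ray(f,u,v,z):
    d=f['R'].T@np.array([(u-f['cx'])/f['fx'],(v-f['cy'])/f['fy'],1]);c=-f['R'].T@f['t'];return c+d*(z-c[2])/d[2]
print('hole',ray(a,u.mean(),v.mean(),.15), ray(a,422,206.5,.15), ray(b,274.5,327,.15))
c=np.hstack([cv2.resize(a['frame'][180:250,140:260],(600,350),interpolation=2)[:, :400],cv2.resize(b['frame'][130:230,220:320],(350,350),interpolation=2)])
cv2.imwrite('pics/c.png',c[:,:,::-1])
for n,(u,v) in dict(sh=(266,168)).items():
    print(S[v-8:v+30:4,u])
print('cam',-b['R'].T@b['t'])
E
```

```text
key [0.5489 0.2917 0.1023] top [0.5499 0.2903 0.0987] 141 1.1824695559362866
h1 [0.5559 0.2169 0.1169] top [0.5606 0.2184 0.1193] 202 1.1824695559362866
h2 [0.5656 0.1434 0.1725] top [0.5701 0.1435 0.1724] 216 1.1824695559362866
green [0.6619 0.1531 0.1626] top [0.6619 0.1548 0.1638] 204 1.1824695559362866
orange [0.5132 0.0441 0.1636] top [0.5151 0.0459 0.1644] 218 1.1824695559362866
hole [ 0.5638 -0.2724  0.1019] top [ 0.5565 -0.2611  0.1495] 691 1.1824695559362866
cap [ 0.5148 -0.3275  0.1582] top [ 0.5153 -0.3293  0.1505] 796 1.1824695559362866
stand ((561.3433227539062, 219.07994079589844), (61.41489791870117, 220.11279296875), 7.721458911895752)
head ((555.0740966796875, -259.42242431640625), (170.920166015625, 201.7737274169922), 6.984158039093018) 0.1495769231785805
holepx 420.95454545454544 207.8409090909091 132 415 427 199 214
hole [ 0.5534 -0.257   0.15  ] [ 0.5562 -0.2593  0.15  ] [ 0.5556 -0.2609  0.15  ]
[[0.5747 0.2243 0.1182]
 [0.5704 0.1526 0.1716]
 [0.5693 0.1386 0.1718]
 [0.5684 0.1252 0.1716]
 [0.5683 0.1278 0.1558]
 [0.5681 0.1273 0.1427]
 [0.5678 0.1276 0.1286]
 [0.5676 0.1279 0.1142]
 [0.5681 0.1403 0.0865]
 [0.5678 0.14   0.072 ]]
cam [ 0.5249 -0.6348  0.9135]
```

View pics/c.png

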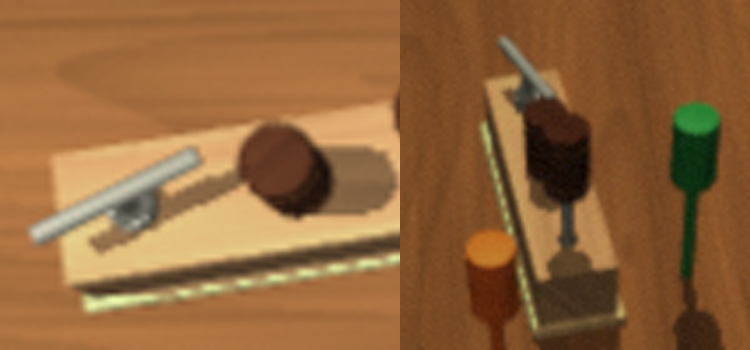

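Candidates in the top view:
- chuck key, (163,219): has the cross-bar
- short punch, (196,214): top at z ≈ 0.119
- long brown handle, (227,204): top at z ≈ 0.172, with shaft visible below it in the crop
- green (223,160) and orange (276,229) look-alikes, plus a second stand far off in the side view at (145,80)

The crop confirms that the handle at (227,204) is the knockout rod. I'm moving above it.

```bash
python3 -m crank '100 1.87 -2.62 0.3 0 0 -0.1235;100 1.87 -2.62 0.3 0 0 -0.1235;100 1.87 -2.62 0.3 0 0 -0.1235;100 1.87 -2.62 0.3 0 0 -0.1235;100 1.87 -2.62 0.3 0 0 -0.1235;100 1.87 -2.62 0.3 0 0 -0.1235;100 1.87 -2.62 0.3 0 0 -0.1235;100 1.87 -2.62 0.3 0 0 -0.1235'
python3 -m crank '100 1.87 -2.62 0.2 0 0 0;100 1.87 -2.62 0.2 0 0 0;100 1.87 -2.62 0.2 0 0 0;100 1.87 -2.62 0.2 0 0 0;100 1.87 -2.62 0.2 0 0 0;100 1.87 -2.62 0.2 0 0 0;100 1.87 -2.62 0.2 0 0 0;100 1.87 -2.62 0.2 0 0 0'
python3 -m crank '100 0 0 0 0 0 0;100 0 0 0 0 0 0'
cat >> h.py <<'E'
from scipy.spatial.transform import Rotation as Rn
def wrist():
    s=robot.observe(); f=grab('wrist')
    q=s['tcp_rot']; R=Rn.from_quat([q[1],q[2],q[3],q[0]]).as_matrix()
    T=np.eye(4);T[:3,:3]=R;T[:3,3]=s['tcp_pos']; M=T@f['T_tool_cam']
    f['R']=M[:3,:3].T; f['t']=-M[:3,:3].T@M[:3,3]
    y=R[:,1]; print('tcp',s['tcp_pos'].round(4),'tooly deg',np.degrees(np.arctan2(y[1],y[0])).round(2),'z',R[:,2].round(3),'t',s['clock'],'F',s['wrist_force'].round(2),'q',s['q'].round(2))
    return f
E
python3 - <<'E'
from h import *
np.set_printoptions(precision=4,suppress=True)
f=wrist();save(f,'w1.png');W=world(f)
m=(abs(W[...,2]-.172)<.008)&(np.hypot(W[...,0]-.57,W[...,1]-.144)<.04)
print(m.sum(),np.median(W[m],0),W[m].min(0),W[m].max(0))
E
```

```text
clock: 0.77
tcp_pos: [0.4212, 0.352, 0.2301]
tcp_rot: [-0.0, 0.66, 0.751, -0.0]
wrist_force: [0.9, 0.7, 0.6]
finger_gap: 0.0853
finger_force: 0.0
clock: 1.43
tcp_pos: [0.5708, 0.1424, 0.246]
tcp_rot: [-0.0, 0.658, 0.753, -0.0]
wrist_force: [-0.0, 0.7, 0.2]
finger_gap: 0.0854
finger_force: 0.0
clock: 1.6
tcp_pos: [0.5708, 0.1423, 0.2457]
tcp_rot: [-0.0, 0.659, 0.752, -0.0]
wrist_force: [-0.3, 0.6, 0.1]
finger_gap: 0.0857
finger_force: 0.0
tcp [0.5708 0.1423 0.2457] tooly deg 7.5 z [-0.001 -0.    -1.   ] t 1.6 F [-0.28  0.55  0.15] q [ 0.11  0.11  1.58  0.    1.46 -0.02]
1520 [0.5711 0.1476 0.1723] [0.5547 0.1307 0.164 ] [0.5881 0.163  0.1745]
```

View pics/w1.png

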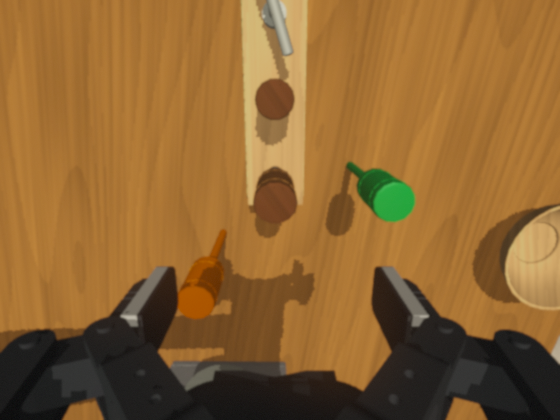

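The wrist view shows the rod handle at (275,200), with the green look-alike at (385,198) and the orange one at (200,290), both clear of the fingers. I'm descending and gripping.

```bash
python3 -m crank '100 0 0.35 -1.8 0 0 0;100 0 0 -1.8 0 0 0;100 0 0 -1.8 0 0 0;100 0 0 -1.8 0 0 0;100 0 0 -1.8 0 0 0;100 0 0 -1.8 0 0 0;100 0 0 0 0 0 0'
python3 -m crank '0 0 0 0 0 0 0;0 0 0 0 0 0 0;0 0 0 0 0 0 0;0 0 0 0 0 0 0;0 0 0 0 0 0 0;0 0 0 0 0 0 0;0 0 0 0 0 0 0;0 0 0 0 0 0 0'
```

```text
clock: 2.23
tcp_pos: [0.5665, 0.1485, 0.1338]
tcp_rot: [-0.003, 0.657, 0.753, -0.003]
wrist_force: [-1.0, 0.5, -1.3]
finger_gap: 0.0853
finger_force: 0.0
clock: 2.9
tcp_pos: [0.5717, 0.1475, 0.1404]
tcp_rot: [0.001, 0.658, 0.753, 0.001]
wrist_force: [0.3, 0.2, 5.6]
finger_gap: 0.0304
finger_force: 59.1
```

```bash
python3 -m crank '0 0 0 1 0 0 0;0 0 0 1.5 0 0 0;0 0 0 2 0 0 0;0 0 0 2.5 0 0 0;0 0 0 3 0 0 0;0 0 0 3 0 0 0;0 0 0 3 0 0 0;0 0 0 3 0 0 0'
python3 -m crank '0 0 0 1.5 0 0 0;0 0 0 0 0 0 0;0 0 0 0 0 0 0'
python3 - <<'E'
from h import *
f=wrist();b=grab('side');save(b,'s2.png')
E
```

```text
clock: 3.57
tcp_pos: [0.5698, 0.1473, 0.3301]
tcp_rot: [-0.0, 0.658, 0.753, -0.0]
wrist_force: [0.6, -0.2, -2.0]
finger_gap: 0.0307
finger_force: 59.7
clock: 3.82
tcp_pos: [0.5706, 0.1474, 0.3441]
tcp_rot: [0.001, 0.658, 0.753, 0.001]
wrist_force: [-0.0, 0.6, -2.1]
finger_gap: 0.0305
finger_force: 59.7
tcp [0.5706 0.1474 0.3441] tooly deg 7.67 z [ 0.002  0.    -1.   ] t 3.8167 F [-0.03  0.58 -2.1 ] q [ 0.12  0.08  1.43  0.    1.63 -0.01]
```

View pics/s2.png

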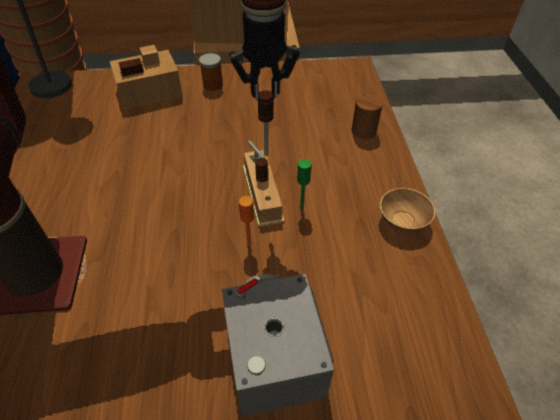

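The side view shows the rod held upright, handle at (266,105) and tip at about (266,155), clear of the stand. I'm carrying it to the hole.

```bash
python3 -m crank '0 -0.1 -1.5 0.5 0 0 0;0 -0.1 -2.5 0.5 0 0 0;0 -0.1 -3.2 0 0 0 0;0 -0.1 -3.2 0 0 0 0;0 -0.1 -3.2 0 0 0 0;0 -0.1 -3.2 0 0 0 0;0 -0.1 -3.2 0 0 0 0;0 -0.1 -3.2 0 0 0 0'
python3 -m crank '0 -0.1 -3.2 0 0 0 0;0 -0.1 -3.2 0 0 0 0;0 -0.1 -3.2 0 0 0 0;0 -0.1 -3 0 0 0 0;0 -0.1 -2.5 0 0 0 0;0 -0.2 -1.4 0 0 0 0;0 0 0 0 0 0 0;0 0 0 0 0 0 0'
python3 - <<'E'
from h import *
np.set_printoptions(precision=4,suppress=True)
f=wrist();save(f,'w3.png');b=grab('side')
a=grab('top')
cv2.imwrite('pics/s3.png',np.hstack([cv2.resize(b['frame'][180:380,180:380],(400,400),interpolation=2),cv2.resize(f['frame'][80:420,110:450],(400,400))])[:,:,::-1])
W=world(b);m=(np.hypot(W[...,0]-.555,W[...,1]+.26)<.03)&(W[...,2]>.17)&(W[...,2]<.5)
for lo in np.arange(.19,.40,.01):
    k=m&(W[...,2]>=lo)&(W[...,2]<lo+.01)
    if k.sum(): 
        v,u=np.nonzero(k);print(lo.round(2),k.sum(),W[k].mean(0),u.mean(),v.mean())
E
```

```text
clock: 4.58
tcp_pos: [0.5611, -0.0858, 0.3507]
tcp_rot: [-0.002, 0.658, 0.753, -0.001]
wrist_force: [1.2, 0.0, -2.3]
finger_gap: 0.0309
finger_force: 59.7
clock: 5.25
tcp_pos: [0.5547, -0.2494, 0.3516]
tcp_rot: [-0.002, 0.659, 0.752, 0.0]
wrist_force: [0.1, 1.0, -0.9]
finger_gap: 0.0304
finger_force: 59.7
tcp [ 0.5547 -0.2494  0.3516] tooly deg 7.61 z [-0.003  0.002 -1.   ] t 5.25 F [ 0.05  1.02 -0.9 ] q [-0.55  0.13  1.36  0.    1.65 -0.69]
0.22 15 [ 0.5549 -0.2561  0.2253] 273.8 304.6
0.23 20 [ 0.5541 -0.2557  0.2351] 273.25 301.6
0.24 14 [ 0.5548 -0.2562  0.2449] 273.7142857142857 298.92857142857144
0.25 18 [ 0.5543 -0.2558  0.2535] 273.3888888888889 296.1666666666667
0.26 20 [ 0.5544 -0.2559  0.2642] 273.4 292.95
0.27 20 [ 0.5545 -0.2561  0.2749] 273.45 289.7
0.28 20 [ 0.5549 -0.2562  0.2855] 273.7 286.35
0.29 24 [ 0.5552 -0.2555  0.2956] 273.8333333333333 282.6666666666667
0.3 11 [ 0.555  -0.2564  0.3039] 273.72727272727275 280.3636363636364
0.32 21 [ 0.5557 -0.2657  0.3281] 274.6190476190476 277.14285714285717
0.33 75 [ 0.555  -0.2656  0.3354] 274.18666666666667 274.52
0.34 78 [ 0.5552 -0.2658  0.3448] 274.3076923076923 271.21794871794873
0.35 87 [ 0.5559 -0.2656  0.3552] 274.7241379310345 267.2413793103448
0.36 79 [ 0.5552 -0.266   0.3654] 274.30379746835445 263.62025316455697
0.37 81 [ 0.556  -0.2658  0.3752] 274.82716049382714 259.679012345679
0.38 395 [ 0.5571 -0.2554  0.3848] 274.94177215189876 249.99493670886076
0.39 94 [ 0.5557 -0.2578  0.3952] 274.0744680851064 247.14893617021278
```

View pics/s3.png

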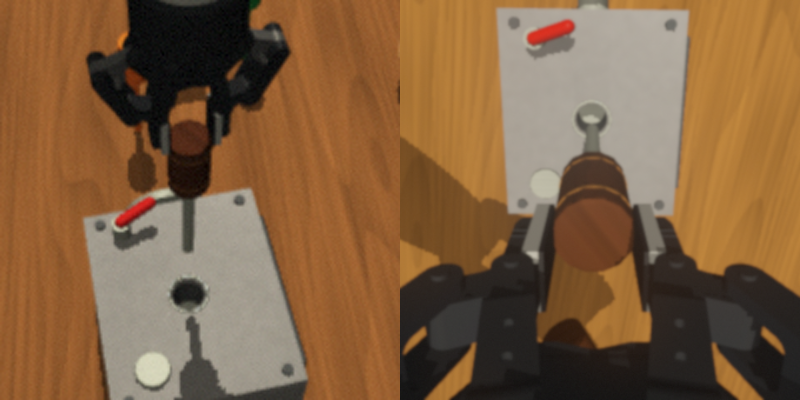

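The crop shows the rod hanging straight, with the hole open below it at about (188,293) in the left half. The rod axis needs about -0.9 cm in y and +0.1 cm in x. I'm lowering it to just above the mouth.

```bash
python3 -m crank '0 0.1 -0.9 0 0 0 0;0 0 0 -1.5 0 0 0;0 0 0 -2 0 0 0;0 0 0 -2 0 0 0;0 0 0 -0.8 0 0 0;0 0 0 0 0 0 0;0 0 0 0 0 0 0'
python3 - <<'E'
from h import *
np.set_printoptions(precision=4,suppress=True)
f=wrist();b=grab('side')
cv2.imwrite('pics/s4.png',np.hstack([cv2.resize(b['frame'][250:370,210:330],(400,400),interpolation=2),cv2.resize(f['frame'][80:420,110:450],(400,400))])[:,:,::-1])
W=world(b);m=(np.hypot(W[...,0]-.555,W[...,1]+.26)<.03)
for lo in np.arange(.16,.26,.02):
    k=m&(W[...,2]>=lo)&(W[...,2]<lo+.02)
    if k.sum(): print(lo.round(2),k.sum(),W[k].mean(0))
E
```

```text
clock: 5.98
tcp_pos: [0.5565, -0.2584, 0.2907]
tcp_rot: [-0.0, 0.658, 0.753, -0.0]
wrist_force: [-0.4, 0.2, -0.4]
finger_gap: 0.0306
finger_force: 59.7
tcp [ 0.5565 -0.2584  0.2907] tooly deg 7.71 z [-0.  0. -1.] t 5.9833 F [-0.41  0.19 -0.41] q [-0.56  0.15  1.45 -0.    1.54 -0.7 ]
0.16 29 [ 0.5571 -0.2662  0.1703]
0.18 31 [ 0.557  -0.2665  0.1896]
0.2 34 [ 0.557  -0.2664  0.2098]
0.22 31 [ 0.5572 -0.2662  0.2293]
0.24 9 [ 0.5567 -0.2668  0.2419]
```

View pics/s4.png

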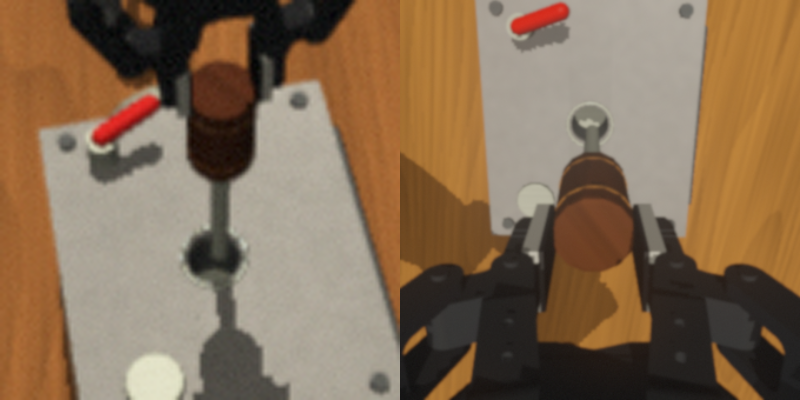

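The rod sits just over the mouth, tip at about (218,260) in the left crop, over the hole at (215,258). I'm making a small correction and going in.

```bash
python3 -m crank '0 -0.12 0.12 0 0 0 0;0 0 0 -1 0 0 0;0 0 0 -1.2 0 0 0;0 0 0 -1.2 0 0 0;0 0 0 -1 0 0 0;0 0 0 -0.4 0 0 0;0 0 0 0 0 0 0;0 0 0 0 0 0 0'
python3 -m crank '0 0 0 -0.4 0 0 0;0 0 0 0 0 0 0;0 0 0 0 0 0 0'
python3 -m crank '0 0 0 -0.4 0 0 0;0 0 0 0 0 0 0;0 0 0 0 0 0 0'
python3 -m crank '0 0 0 -0.4 0 0 0;0 0 0 0 0 0 0;0 0 0 0 0 0 0'
```

```text
clock: 6.75
tcp_pos: [0.555, -0.2573, 0.2418]
tcp_rot: [-0.001, 0.658, 0.753, -0.0]
wrist_force: [0.5, -0.9, -0.8]
finger_gap: 0.0308
finger_force: 59.7
clock: 7.0
tcp_pos: [0.5553, -0.2575, 0.2386]
tcp_rot: [0.0, 0.658, 0.753, 0.0]
wrist_force: [0.6, -0.1, -0.5]
finger_gap: 0.0309
finger_force: 59.7
clock: 7.25
tcp_pos: [0.5555, -0.2575, 0.2348]
tcp_rot: [0.001, 0.658, 0.753, 0.0]
wrist_force: [0.3, 0.5, 0.3]
finger_gap: 0.0307
finger_force: 59.9
clock: 7.5
tcp_pos: [0.5554, -0.2574, 0.2306]
tcp_rot: [0.0, 0.658, 0.753, 0.0]
wrist_force: [-0.4, -0.2, 2.7]
finger_gap: 0.0308
finger_force: 60.0
```

Contact came at TCP z ≈ 0.234. Next I push to about 13 mm of travel.

```bash
python3 -m crank '0 0 0 -0.3 0 0 0;0 0 0 -0.3 0 0 0;0 0 0 0 0 0 0;0 0 0 0 0 0 0'
python3 -m crank '0 0 0 -0.3 0 0 0;0 0 0 0 0 0 0;0 0 0 0 0 0 0;0 0 0 0 0 0 0;0 0 0 0 0 0 0;0 0 0 0 0 0 0'
python3 - <<'E'
from h import *
np.set_printoptions(precision=4,suppress=True)
b=grab('side');a=grab('top');W=world(a)
cv2.imwrite('pics/s5.png',np.hstack([b['frame'][200:420,170:390],a['frame'][120:340,300:520]])[:,:,::-1])
m=(W[...,2]>.012)&(W[...,2]<.14)&(W[...,0]<.46)&(W[...,0]>.3)&(abs(W[...,1]+.26)<.11)
print(m.sum(), W[m].min(0) if m.any() else '',W[m].max(0) if m.any() else '')
E
```

```text
clock: 7.83
tcp_pos: [0.5552, -0.2573, 0.2241]
tcp_rot: [-0.0, 0.658, 0.753, 0.0]
wrist_force: [0.7, -0.3, 2.3]
finger_gap: 0.0305
finger_force: 60.1
clock: 8.33
tcp_pos: [0.5552, -0.2574, 0.2214]
tcp_rot: [0.0, 0.658, 0.753, 0.0]
wrist_force: [1.4, -0.6, 3.0]
finger_gap: 0.0305
finger_force: 60.2
31 [ 0.4584 -0.1841  0.0164] [ 0.46   -0.1699  0.1353]
```

View pics/s5.png

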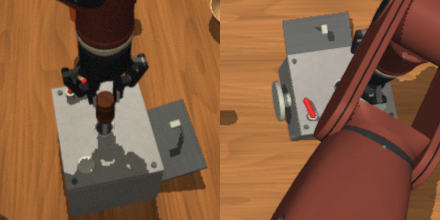

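The cover is open: it lies folded out at (175,140) in the left half and (318,35) in the right half. I'm letting the plunger up gently before releasing the rod.

```bash
python3 -m crank '0 0 0 0.3 0 0 0;0 0 0 0.3 0 0 0;0 0 0 0.3 0 0 0;0 0 0 0.2 0 0 0;0 0 0 0.1 0 0 0;0 0 0 0 0 0 0;0 0 0 0 0 0 0;0 0 0 0 0 0 0'
python3 -m crank '0 0 0 0.1 0 0 0;0 0 0 0 0 0 0;0 0 0 0 0 0 0;0 0 0 0 0 0 0'
python3 -m crank '37 0 0 0 0 0 0;39 0 0 0 0 0 0;41 0 0 0 0 0 0;43 0 0 0 0 0 0;45 0 0 0 0 0 0;47 0 0 0 0 0 0;50 0 0 0 0 0 0;53 0 0 0 0 0 0'
python3 - <<'E'
from h import *
np.set_printoptions(precision=4,suppress=True)
f=wrist();b=grab('side')
cv2.imwrite('pics/s6.png',np.hstack([cv2.resize(b['frame'][200:370,190:360],(400,400),interpolation=2),cv2.resize(f['frame'][80:420,110:450],(400,400))])[:,:,::-1])
E
```

```text
clock: 9.1
tcp_pos: [0.5551, -0.2574, 0.2333]
tcp_rot: [-0.0, 0.658, 0.753, -0.0]
wrist_force: [0.6, 0.2, 0.5]
finger_gap: 0.0306
finger_force: 60.0
clock: 9.43
tcp_pos: [0.5551, -0.2574, 0.2343]
tcp_rot: [-0.0, 0.658, 0.753, -0.0]
wrist_force: [0.5, 0.2, 0.9]
finger_gap: 0.0304
finger_force: 59.9
clock: 10.1
tcp_pos: [0.5551, -0.2574, 0.2344]
tcp_rot: [-0.0, 0.658, 0.753, -0.0]
wrist_force: [0.3, -0.1, -0.3]
finger_gap: 0.0451
finger_force: 0.0
tcp [ 0.5551 -0.2574  0.2344] tooly deg 7.68 z [-0.  0. -1.] t 10.1 F [ 0.31 -0.13 -0.3 ] q [-0.56  0.17  1.53 -0.    1.44 -0.7 ]
```

View pics/s6.png

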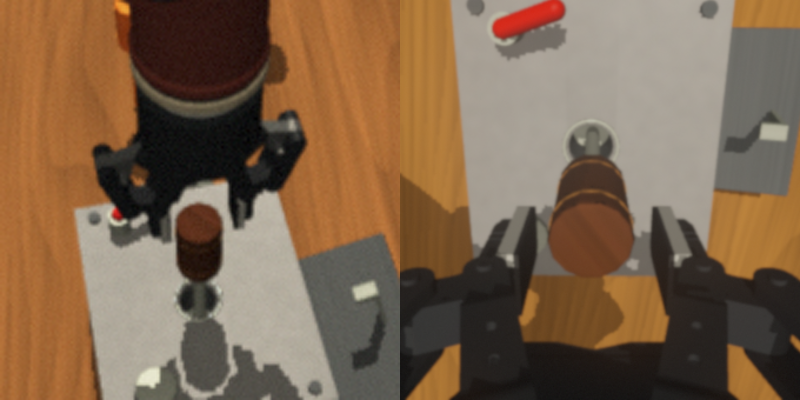

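The rod stands upright on its own, handle at (200,240) in the left half, with both fingers clear of it and the cover open. I'm opening fully and retreating straight up.

```bash
python3 -m crank '65 0 0 0 0 0 0;80 0 0 0 0 0 0;100 0 0 0 0 0 0;100 0 0 0 0 0 0;100 0 0 0.5 0 0 0;100 0 0 1.5 0 0 0;100 0 0 2.5 0 0 0;100 0 0 3 0 0 0'
python3 -m crank '100 0 0 3 0 0 0;100 0 0 3 0 0 0;100 0 0 2 0 0 0;100 0 0 0 0 0 0;100 0 0 0 0 0 0;100 0 0 0 0 0 0;100 0 0 0 0 0 0;100 0 0 0 0 0 0'
python3 - <<'E'
from h import *
f=wrist();b=grab('side')
cv2.imwrite('pics/s7.png',np.hstack([cv2.resize(b['frame'][200:400,170:370],(400,400),interpolation=2),cv2.resize(f['frame'][80:420,110:450],(400,400))])[:,:,::-1])
E
```

```text
clock: 10.87
tcp_pos: [0.5542, -0.2568, 0.3084]
tcp_rot: [-0.002, 0.658, 0.753, -0.0]
wrist_force: [-0.1, -0.2, 0.1]
finger_gap: 0.0854
finger_force: 0.0
clock: 11.53
tcp_pos: [0.5547, -0.2571, 0.3875]
tcp_rot: [-0.002, 0.658, 0.753, -0.0]
wrist_force: [0.3, -0.3, 0.3]
finger_gap: 0.0854
finger_force: 0.0
tcp [ 0.5547 -0.2571  0.3875] tooly deg 7.68 z [-0.003  0.002 -1.   ] t 11.5333 F [ 0.32 -0.3   0.29] q [-0.56  0.14  1.28  0.    1.72 -0.7 ]
```

View pics/s7.png

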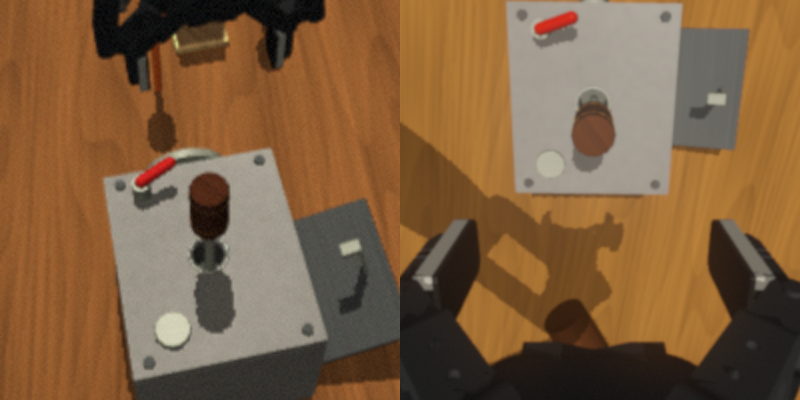

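The rod stands in the hole at (210,205) in the left half, the cover is open, and the gripper is clear. I'm handing in.

```bash
python3 -c "
from plant import robot
print(robot.finish_job())"
```

```text
the job is handed in; nothing more can be done
None
```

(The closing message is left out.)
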